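Ready a dose of display-glass cleaner

ROBOT

A 6-joint arm with a two-finger parallel gripper is mounted at the origin on the work surface. World frame = base frame: x ahead of the robot, y to its left, z up, the work surface at z = 0. Lengths are in m, angles in rad, forces in N, time in s.
With the tool pointing down it reaches from about 0.225 to 0.875 m from the base axis. Payload 3.4 kg.
Tool frame: the origin (TCP) lies at the very end of the fingers, on their centre line; the grasp point (between the pads) lies 19 mm behind it; z points along the fingers, y is the line along which they close (so a half turn about z gives the same grasp; the last joint's range is limited). The gripper opens to 85 mm and grips with 20 to 120 N. Pads are 22 mm wide; open, the fingers measure 114 mm over their backs; the gripper's body (76 mm by 85 mm) begins 54 mm behind the grasp point. The pads swing forward as they close: fully open they stand 13 mm farther back than shut.
Start: joints at [-1.455, 0.276, 1.505, -0, 1.361, -0.121], TCP at [0.135, -0.559, 0.231] pointing down, gripper open.
Joint ranges: [-2.89, 2.89], [-0.75, 2.08], [0.22, 2.7], [-1.18, 4.32], [0.11, 2.71], [-2.7, 2.7]. Speed limits (rad/s): [2.57, 2.57, 3.14, 3.14, 3.14, 3.14].

INTERFACE

Orientations are given as a unit quaternion [w, x, y, z].
In Python, from rig import manip, eyes gives the robot as it stands.
- The arm moves only by the tool servo_tool, never from a script. Its argument "series" is text: rows parted by semicolons, each of 7 numbers parted by spaces: the shift along the tool's x, y, z in m, then the turn, a rotation vector about the tool's x, y, z in degrees, then the closure, from 0 (fully open) to 1 (shut). In form: dx dy dz ax ay az fingers; .... A call has 1 to 5 rows; each row is the pose to reach, as a shift and turn from the pose commanded when the call began, along the tool's axes at that moment; what a row does not reach only later rows make up. A row lasts 1/10 s, in which the tool goes at most 50 mm and 8.59 degrees, less where a joint would pass 70% of its speed; a pose out of reach is approached as far as the arm can. A call with a gripper value outside its range is refused whole. The fingers move at their own pace and stop on an object; "squeeze" is the grip in N (left out, the last holds). Time passes only in rows, so rows that repeat a pose let the fingers close. It gives the time, the measured TCP pose, the force, the opening and the grip force at its end, in the units of the state.
- manip.get_state(): the state, without advancing time (a new reading comes with each control period).
- eyes.get_image(name): name is "side" or "top" or "wrist"; returns the picture (400x640x3 uint8, red, green, blue); there is no depth.
- eyes.camera_info(name): a dict with "fx", "fy", "cx", "cy" (pixels), "eye" and "orientation" of the camera in the world. Camera axes: x right, y down, z forward; pixel columns grow to the right and rows downward; lengths in m; the calibration is good to about 2 mm. A picture is of the moment at which its call begins: read the wrist's pose just before it. camera_info takes no time and is no camera call; for the wrist camera it gives the pose at the moment of the call.
- manip.sign_off(): hands the job in; it is judged then, once.
The state is a dict: "clock": time; "qpos": joint angles; "qd": joint speeds; "effort": joint torques, N m; "position": TCP position; "ee_rot": TCP orientation; "contact_force": force on the tool from outside, world axes, zero at the start; "moment": the same for the moment, N m; "width": finger opening in m; "gripper_force": force on a finger pad.
Only numpy, scipy, OpenCV 4.12 (cv2) and the standard library are available. Lean on these libraries where they do the work, as an engineer would, in place of code of your own. Each camera call takes 0.05 s, during which the arm holds its last target. There are 200 camera calls.

TASK

Get ready to dose the display-glass cleaner: lift the orange dosing cup up off its hook, stand it gently upright on the round black mat, wholly on it, and let go. Then press the red safety cap of the clamped cleaner bottle down, twist it anticlockwise until it is free, lift it straight up and finish while still holding it, upright and still, over the bottle with at least 6 cm of air between them. Do not disturb the other things on the counter.

Things in the scene. Friction and masses are not known exactly. Their poses are not given: they have to be found in the camera images.
- hook_stand: fixed steel stand, dark base plate 130 x 90 mm; origin: centre of the plate's underside. A post at 40 mm along its +x carries an arm (top 125 mm up) that runs to its -x and ends in an upturned flat hook, 7 mm thick (along x), 26 mm wide (along y). The cup hangs on the -x side of the hook, its axis 55 mm from the stand's origin, its +x along the stand's +x (leaning by up to 6 degrees).
- hook_top (a point): top of the upturned hook, 150 mm above the table, 20 mm from the stand's origin along its -x. At the start the cup's clip hangs over it, 24 mm deep with 1 mm of play either way: the cup must go straight up at least 26 mm to come off.
- cup: orange dosing cup with a white band, 75 mm tall, outer diameter 54 mm at the foot, 58 mm at the rim, wall 3 mm, about 70 g. Origin: centre of its underside, z up. On its +x side a clip at the rim reaches out to 44 mm from its axis and points down: 22 mm wide, its 4 mm thick leg ends 28 mm below the rim. It hangs by this clip.
- cup_rim (a point): centre of the cup's mouth, 75 mm above its underside
- mat: round black rubber mat with a thin grey ring drawn on it, fixed, 120 mm diameter, 4 mm thick; origin at the centre of its underside
- bottle: white cleaner bottle with blue bands, 96 mm diameter, held fixed in a steel bench clamp with a 125 mm square base; it cannot turn or move. Origin: centre of the clamp's underside, z up. Its shoulder begins 118 mm up, the neck is 30 mm across with two lugged ledges 43 mm across, from 150 mm up.
- mouth (a point): centre of the top of the sprung grey insert in the bottle's neck when not pressed, 193 mm above the table; this is also where the ceiling of the closed cap rests. Fixed to the bottle.
- cap: red push-and-turn safety cap, ribbed side, a thin white bar along its x across its top: outer diameter 55 mm, 30 mm tall, hollow, top 5 mm thick, about 40 g. Origin: centre of its underside, z up. Closed, its underside is 168 mm and its top 198 mm above the table, on the bottle's axis, its x along the bottle's x (8 degrees of play). Two lugs inside hold it under the neck's ledges.
- cap_top (a point): centre of the cap's top face, 30 mm above its underside. The cap turns only while pressed down 3.5 mm or more (best 5 to 7); turned anticlockwise seen from above by 0.95 to 2.2 rad from closed (best about 1.2) it is free and lifts straight up. Clockwise is blocked; it cannot be lifted unpressed or unturned.
- insert (a joint): how far the sprung insert under the cap is pressed down, m: 0 at rest, 0.008 at its stop. It pushes up with 6.3 N at rest plus 0.7 N per mm.
- muffin: bystander, loose: chocolate muffin in a paper case, 74 mm across, 64 mm tall. Origin: centre of its underside.
- shaker: bystander, loose: metal sugar shaker with domed top, 64 mm across, 112 mm tall. Origin: centre of its underside.
- syrup: bystander, loose: amber syrup bottle with plain black cap, 64 mm across, 170 mm tall. Origin: centre of its underside.
- tub: bystander, loose: clear tub with yellow lid, 84 mm across, 80 mm tall. Origin: centre of its underside.
- spatula: bystander, loose: spatula lying flat, 260 mm long, handle to its -x. Origin: centre of its underside at mid length.
- ramekin: bystander, loose: small white bowl, 84 mm across, 45 mm tall. Origin: centre of its underside.
Things that resemble listed ones, but are neither listed nor needed, are in the scene too. Leave any purple look-alike of the hook_stand alone.

How it is judged:
By the outcome, as a careful person would: the job done as asked, in the order asked, and still so for the second after the job is handed in, while the arm keeps its last pose, push and grip.
It also fails if it takes over 53 s, if anything falls off the work surface, if the arm or the gripper's body presses on something with over 40 N, if the wrist force passes 120 N, or if a joint passes its speed limit or range.

## Working session

There is one attempt and no reset: what is moved stays moved. The work goes in short steps, Python scripts to look and compute and a tool call to move; the robot and the scene stay as the last step left them, time stands still between calls to the robot, and variables do not carry over. Pictures are saved under pics/ and viewed, at most 10 in all, crops included, and the job is handed in when it is done.

Besides the shell and the picture viewer there is one more tool, called after "Request:" by a JSON object that holds its "method" and its "body". servo_tool: Moves the arm, as the interface text tells. Its arguments: {"type":"object","properties":{"series":{"type":"string"},"squeeze":{"type":"number"}},"required":["series"]}

```bash
mkdir -p pics; ls; python3 - <<'E'
from rig import manip, eyes
import cv2
for n in ("top","side","wrist"):
    i=eyes.camera_info(n); print(n,i)
    cv2.imwrite(f"pics/{n}0.png",eyes.get_image(n)[:,:,::-1])
print(manip.get_state())
E
```

```text
pics
top {'fx': 361.1449953327407, 'fy': 361.1449953327407, 'cx': 322.81767203733233, 'cy': 195.80431268390439, 'eye': array([2.75420632e-01, 6.05364421e-04, 1.21703938e+00]), 'orientation': array([ 0.05004019, -0.69980694,  0.70963555, -0.06468087])}
side {'fx': 446.0820924256052, 'fy': 446.0820924256052, 'cx': 319.7121630889349, 'cy': 194.73353755505798, 'eye': array([-0.33336165,  0.77804253,  0.96453967]), 'orientation': array([ 0.17877889, -0.33614723,  0.82885693, -0.40992602])}
wrist {'fx': 307.4025914948454, 'fy': 307.4025914948454, 'cx': 317.2460506091728, 'cy': 202.63807276872583, 'eye': array([ 0.20983468, -0.54086551,  0.37325062]), 'orientation': array([ 0.11838174,  0.77653716, -0.61166713, -0.09401659])}
{'clock': 0.15, 'qpos': array([-1.45497831e+00,  2.76451562e-01,  1.50584488e+00,  2.70298199e-05,
        1.36072612e+00, -1.21004328e-01]), 'qd': array([-9.32067995e-04, -2.08261017e-03, -3.35742012e-03, -5.97885433e-04,
        2.76178667e-05,  4.13002911e-04]), 'effort': array([ 1.92589876e-03, -4.17142868e+01, -2.46033186e+01, -1.88169483e-04,
        7.63501448e-03,  6.18089302e-06]), 'position': array([ 0.13485831, -0.55854633,  0.23063638]), 'ee_rot': array([-7.14915389e-04,  9.92997665e-01,  1.18131819e-01,  1.50697175e-05]), 'contact_force': array([ 0.28316408, -0.62535161,  0.36767119]), 'moment': array([0.00363843, 0.04877862, 0.00320452]), 'gripper_force': 0.0, 'width': 0.08593475023844785}
```

View pics/top0.png

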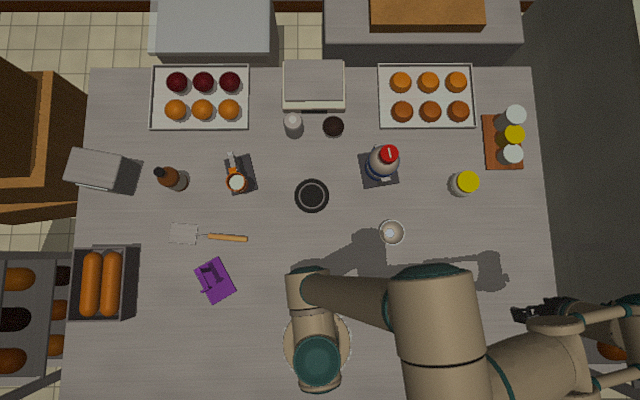

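View pics/side0.png

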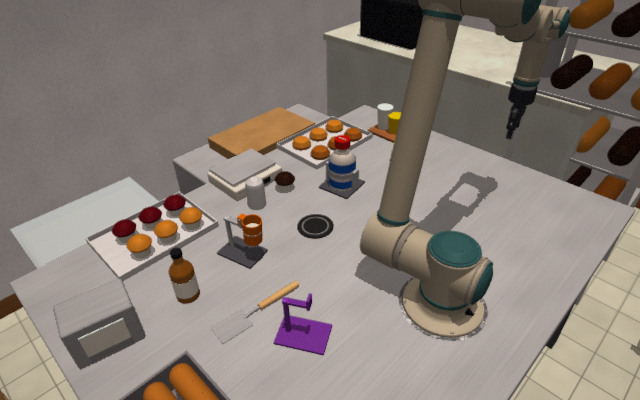

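The top view shows the mat at (311,195), the stand with its cup at (238,175), and the bottle's red cap at (389,154). The purple stand look-alike is at (215,278). In the side view the cup is at (252,230) and the cap at (342,142). Next I'll zoom in and measure.

```bash
cat > h.py <<'E'
import numpy as np, cv2
from scipy.spatial.transform import Rotation as R
def rot(q): return R.from_quat(np.roll(q,-1)).as_matrix()
def ray(i,u,v):
    return rot(i['orientation'])@np.array([(u-i['cx'])/i['fx'],(v-i['cy'])/i['fy'],1.])
def onz(i,u,v,z):
    d=ray(i,u,v); return i['eye']+d*(z-i['eye'][2])/d[2]
def proj(i,p):
    c=(np.atleast_2d(p)-i['eye'])@rot(i['orientation'])
    return np.c_[i['cx']+i['fx']*c[:,0]/c[:,2], i['cy']+i['fy']*c[:,1]/c[:,2]]
def tri(obs):
    A=np.zeros((3,3));b=np.zeros(3)
    for i,u,v in obs:
        d=ray(i,u,v); d/=np.linalg.norm(d); P=np.eye(3)-np.outer(d,d); A+=P; b+=P@i['eye']
    return np.linalg.solve(A,b)
E
python3 - <<'E'
import cv2, numpy as np
from rig import eyes
from h import *
t=cv2.imread("pics/top0.png"); s=cv2.imread("pics/side0.png")
ti=eyes.camera_info("top"); si=eyes.camera_info("side")
f=lambda a,x,y:cv2.resize(a[y:y+60,x:x+80],None,fx=5,fy=5,interpolation=cv2.INTER_CUBIC)
cv2.imwrite("pics/z1.png",np.vstack([np.hstack([f(t,200,145),f(t,345,135)]),np.hstack([f(s,205,205),f(s,305,130)])]))
print("mat",onz(ti,311.5,195.5,.004),onz(si,315.3,226,.004))
print("cap",tri([(ti,389,153.5),(si,342.3,139)]),onz(ti,389,153.5,.198))
print("cup",onz(ti,236,182,.12))
for n,u,v,z in (("ramekin",391,232,.04),("syrup",160,172,.17),("shaker",292,120,.11),("muffin",333,126,.06),("tub",468,181,.08),("spat handle end",248,239,.01),("spat tip",170,234,.01),("purple",215,280,.0)): print(n,onz(ti,u,v,z).round(3))
E
```

```text
mat [0.47556673 0.01234811 0.004     ] [0.47244276 0.01398335 0.004     ]
cap [ 0.56602791 -0.21753767  0.19679839] [ 0.56534215 -0.21754613  0.198     ]
cup [0.50148127 0.24347362 0.12      ]
ramekin [ 0.346 -0.246  0.04 ]
syrup [0.524 0.456 0.17 ]
shaker [0.705 0.071 0.11 ]
muffin [ 0.702 -0.063  0.06 ]
tub [ 0.504 -0.495  0.08 ]
spat handle end [0.331 0.224 0.01 ]
spat tip [0.351 0.481 0.01 ]
purple [0.2   0.331 0.   ]
```

View pics/z1.png

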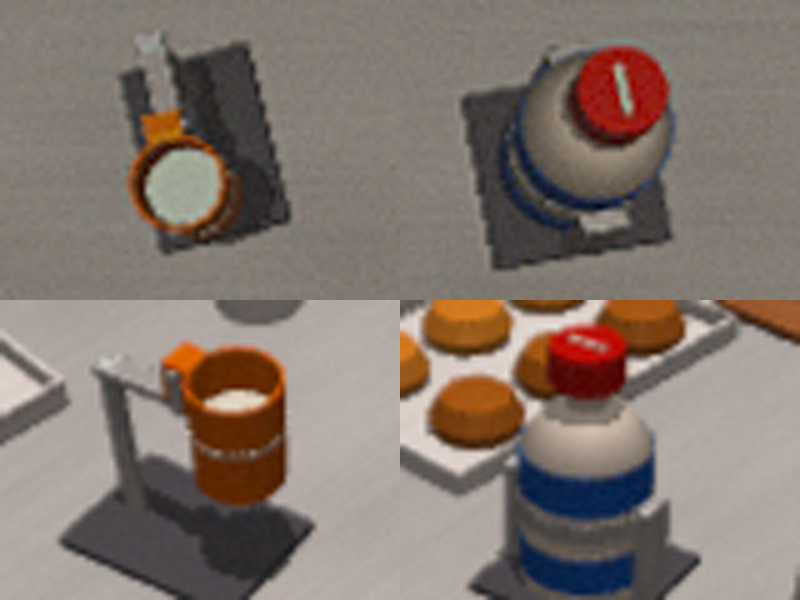

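The zoom shows the cup's rim at top pixel (236,182) and side pixel (252.4,220.6). The clip points toward the post at (230,154), and the cap's bar runs almost vertically in the top view.

```bash
cat >> h.py <<'E'
def delta(st,p,yaw=None,down=True):
    """shift in tool axes + turn (deg) from present pose to world TCP p, tool down with x at yaw"""
    M=rot(st['ee_rot']); d=M.T@(np.asarray(p)-st['position'])
    r=np.zeros(3)
    if yaw is not None:
        T=np.array([[np.cos(yaw),np.sin(yaw),0],[np.sin(yaw),-np.cos(yaw),0],[0,0,-1.]]).T
        r=np.degrees(R.from_matrix(M.T@T).as_rotvec())
    return d.round(4),r.round(2)
E
python3 - <<'E'
from rig import eyes,manip
from h import *
ti=eyes.camera_info("top"); si=eyes.camera_info("side"); st=manip.get_state()
print("rim",tri([(ti,236,182),(si,252.4,220.6)]),onz(ti,236,182,.154),onz(si,252.4,220.6,.154))
c=[onz(ti,200+a/5,145+b/5,.004)[:2] for a,b in ((122,75),(247,42),(290,220),(165,252))]
d=c[0]-c[3]+c[1]-c[2]; o=sum(c)/4; print("stand",o,np.degrees(np.arctan2(d[1],d[0])),np.linalg.norm(d)/2)
u=d/np.linalg.norm(d); print("cup axis from stand",o-.055*u)
a,b=onz(ti,345+617/5-80,135+65/5,.198),onz(ti,345+628/5-80,135+115/5,.198); e=a-b; print("bar yaw",np.degrees(np.arctan2(e[1],e[0])))
print(delta(st,[.485,.235,.31],np.arctan2(d[1],d[0])), np.degrees(np.arctan2(rot(st['ee_rot'])[1,0],rot(st['ee_rot'])[0,0])))
E
```

```text
rim [0.49531913 0.2368249  0.15085373] [0.49447508 0.23594653 0.154     ] [0.49236961 0.23903356 0.154     ]
stand [0.55205163 0.25208539] 14.349042983408765 0.12870867157228022
cup axis from stand [0.49876741 0.23845483]
bar yaw 9.530077963093209
(array([ 0.5266, -0.6894, -0.0783]), array([-0.08, -0.01, -0.78])) 13.568589031402054
```

Request:
{"method": "servo_tool", "body": {"series": "0.015 -0.02 -0.02 0 0 0 0; 0.044 -0.058 -0.04 0 0 0 0; 0.073 -0.096 -0.06 0 0 0 0; 0.102 -0.134 -0.08 0 0 0 0; 0.131 -0.172 -0.08 0 0 0 0"}}

```text
clock: 0.65
position: [0.2216, -0.3634, 0.3133]
ee_rot: [0.002, 0.993, 0.118, 0.001]
contact_force: [0.8, 0.0, 0.9]
width: 0.0853
gripper_force: 0.0
```

Request:
{"method": "servo_tool", "body": {"series": "0.029 -0.038 0 0 0 0 0; 0.058 -0.076 0 0 0 0 0; 0.087 -0.114 0 0 0 0 0; 0.116 -0.152 0 0 0 0 0; 0.145 -0.19 0 0 0 0 0"}}

```text
clock: 1.15
position: [0.3172, -0.143, 0.3112]
ee_rot: [0.0, 0.993, 0.118, 0.0]
contact_force: [0.3, -0.2, 0.5]
width: 0.0854
gripper_force: 0.0
```

Request:
{"method": "servo_tool", "body": {"series": "0.029 -0.038 0 0 0 0 0; 0.058 -0.076 0 0 0 0 0; 0.087 -0.114 0 0 0 0 0; 0.116 -0.152 0 0 0 0 0; 0.145 -0.19 0 0 0 0 0"}}

```text
clock: 1.65
position: [0.4136, 0.0758, 0.3111]
ee_rot: [0.0, 0.993, 0.118, 0.0]
contact_force: [0.5, -1.0, 0.7]
width: 0.0852
gripper_force: 0.0
```

Request:
{"method": "servo_tool", "body": {"series": "0.029 -0.038 0 0 0 0 0; 0.058 -0.076 0 0 0 0 0; 0.087 -0.114 0 0 0 0 0; 0.106 -0.137 0 0 0 0 0; 0.106 -0.137 0 0 0 0 0"}}

```text
clock: 2.15
position: [0.4856, 0.2352, 0.3098]
ee_rot: [-0.001, 0.993, 0.12, -0.0]
contact_force: [-0.9, -0.1, -0.4]
width: 0.0859
gripper_force: 0.0
```

```bash
python3 - <<'E'
from rig import eyes,manip
from h import *
wi=eyes.camera_info("wrist"); w=eyes.get_image("wrist")[:,:,::-1].copy()
cv2.imwrite("pics/w1raw.png",w)
print(wi['eye'],manip.get_state()['position'], proj(wi,[.496,.238,.154]))
cv2.imwrite("pics/w1.png",w)
E
```

```text
[0.56061373 0.25322876 0.45249371] [0.48453396 0.23311905 0.31004463] [[316.90296148 176.2894219 ]]
```

View pics/w1.png

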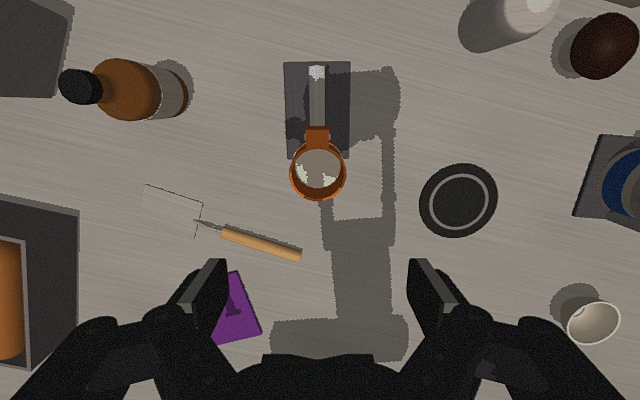

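The wrist view shows the cup rim centred near (318,170), the clip at (317,135) pointing to the post at (317,72), and the mat at (458,200). I'll fit a cup model to the masks in all three views.

```bash
cat > fit.py <<'E'
from h import *
from scipy.optimize import minimize
a=np.linspace(0,2*np.pi,48)
circ=lambda r,z:np.c_[r*np.cos(a),r*np.sin(a),0*a+z]
body=np.r_[circ(.027,0),circ(.029,.075)]
clip=np.array([[x,y,z] for x in(.026,.044) for y in(-.011,.011) for z in(.047,.075)])
def mask(img,roi):
    x,y,w,h=roi; hsv=cv2.cvtColor(img,cv2.COLOR_BGR2HSV)
    m=cv2.inRange(hsv,(4,150,40),(18,255,255)); o=np.zeros_like(m); o[y:y+h,x:x+w]=m[y:y+h,x:x+w]
    o=cv2.morphologyEx(o,cv2.MORPH_CLOSE,np.ones((3,3)))
    c=max(cv2.findContours(o,cv2.RETR_EXTERNAL,cv2.CHAIN_APPROX_NONE)[0],key=cv2.contourArea)
    o[:]=0; cv2.drawContours(o,[c],-1,255,-1); return o
S=8
def render(info,P,yaw,tx,ty,roi,parts=(body,clip)):
    M=R.from_euler('ZYX',[yaw,ty,tx]).as_matrix(); x,y,w,h=roi
    o=np.zeros((h*S,w*S),np.uint8)
    for pts in parts:
        u=((proj(info,pts@M.T+P)-[x-.5,y-.5])*S).astype(np.int32)
        cv2.fillConvexPoly(o,cv2.convexHull(u.reshape(-1,1,2)),255)
    return cv2.resize(o,(w,h),interpolation=cv2.INTER_AREA)
def fitcup(views,x0,yaw):
    def cost(p):
        c=0
        for info,m,roi in views:
            x,y,w,h=roi; q=m[y:y+h,x:x+w]
            c+=np.abs(render(info,p[:3],yaw,p[3],p[4],roi).astype(float)-q).sum()/q.sum()
        return c+ (p[3]**2+p[4]**2)*.5
    s=np.r_[x0,0,0]; sim=np.vstack([s]+[s+d for d in np.diag([.006,.006,.006,.08,.08])])
    return minimize(cost,s,method='Nelder-Mead',options=dict(initial_simplex=sim,xatol=1e-4,fatol=1e-5,maxiter=600))
E
python3 - <<'E'
from rig import eyes,manip
from fit import *
V=[]
for n,f,roi in (("wrist","w1raw",(270,110,100,110)),("top","top0",(215,160,45,40)),("side","side0",(230,205,40,50))):
    m=mask(cv2.imread(f"pics/{f}.png"),roi); V.append((eyes.camera_info(n),m,roi))
for vs in (V,V[:1],V[1:]):
    r=fitcup(vs,[.496,.238,.079],np.radians(14)); P=r.x[:3]
    M=R.from_euler('ZYX',[np.radians(14),r.x[4],r.x[3]]).as_matrix()
    print(r.fun,P.round(4),"rim",(P+M[:,2]*.075).round(4),np.degrees(r.x[3:]))
wi=V[0][0]; print("mat",onz(wi,458.5,200.5,.004))
E
```

```text
0.3665413727959557 [0.5034 0.2413 0.0781] rim [0.497  0.2368 0.1527] [ 2.18083035 -5.56939564]
0.02894180934784576 [0.5003 0.2366 0.0729] rim [0.4961 0.2357 0.1477] [-0.13675333 -3.33244383]
0.22729086055574546 [0.505  0.2409 0.0764] rim [0.4978 0.2395 0.1511] [-0.3168783  -5.56751672]
mat [0.47658851 0.00857685 0.004     ]
```

Request:
{"method": "servo_tool", "body": {"series": "0.013 0 0.02 0 0 0 0; 0.013 0 0.05 0 0 0 0; 0.013 0 0.08 0 0 0 0; 0.013 0 0.105 0 0 0 0; 0.013 0 0.115 0 0 0 0"}}

```text
clock: 2.7
position: [0.4948, 0.2329, 0.1938]
ee_rot: [0.001, 0.993, 0.117, -0.003]
contact_force: [-0.2, 0.0, -0.3]
width: 0.0853
gripper_force: 0.0
```

Request:
{"method": "servo_tool", "body": {"series": "0 0 0.02 0 0 0 0; 0 0 0.045 0 0 0 0; 0 0 0.07 0 0 0 0; 0 0 0.086 0 0 0 0; 0 0 0.086 0 0 0 0"}}

```text
clock: 3.2
position: [0.4956, 0.2335, 0.1088]
ee_rot: [0.001, 0.993, 0.118, -0.002]
contact_force: [-1.0, -0.1, -0.4]
width: 0.0856
gripper_force: 0.0
```

```bash
python3 - <<'E'
from rig import eyes,manip
from fit import *
st=manip.get_state(); print(st['position'],st['contact_force'],delta(st,[.498,.2365,.108],np.radians(14)))
wi=eyes.camera_info("wrist"); w=eyes.get_image("wrist")[:,:,::-1].copy()
cv2.imwrite("pics/w2.png",w)
E
```

```text
[0.49555431 0.23354265 0.10884352] [-1.00077424 -0.13198542 -0.36465178] (array([ 0.0031, -0.0023,  0.0008]), array([ 0.04,  0.24, -0.48]))
```

View pics/w2.png

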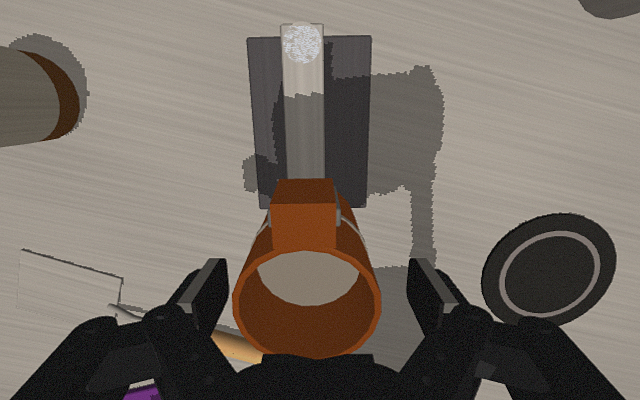

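The cup sits between the open pads. Its rim spans columns 233–382 (centre 307), while the pad centre is about 317, so I shift roughly 3.5 mm and close.

Request:
{"method": "servo_tool", "body": {"series": "0.003 -0.0035 0 0 0 0 0; 0.003 -0.0035 0 0 0 0 0; 0.003 -0.0035 0 0 0 0 1; 0.003 -0.0035 0 0 0 0 1; 0.003 -0.0035 0 0 0 0 1", "squeeze": 30}}

```text
clock: 3.75
position: [0.4994, 0.239, 0.111]
ee_rot: [0.0, 0.993, 0.118, 0.001]
contact_force: [-0.7, -1.4, 4.0]
width: 0.0576
gripper_force: 31.2
```

Request:
{"method": "servo_tool", "body": {"series": "0 0 0 0 0 0 1; 0 0 0 0 0 0 1; 0 0 0 0 0 0 1"}}

```text
clock: 4.05
position: [0.4995, 0.239, 0.1109]
ee_rot: [-0.0, 0.993, 0.118, 0.001]
contact_force: [-0.9, -0.4, 6.4]
width: 0.0573
gripper_force: 31.3
```

Request:
{"method": "servo_tool", "body": {"series": "0 0 -0.006 0 0 0 1; 0 0 -0.016 0 0 0 1; 0 0 -0.028 0 0 0 1; 0 0 -0.042 0 0 0 1; 0 0 -0.06 0 0 0 1"}}

```text
clock: 4.55
position: [0.4984, 0.2388, 0.1708]
ee_rot: [0.0, 0.993, 0.118, -0.001]
contact_force: [-0.5, 0.2, -0.8]
width: 0.0576
gripper_force: 32.6
```

Request:
{"method": "servo_tool", "body": {"series": "0 0 -0.01 0 0 0 1; 0 0 -0.02 0 0 0 1; -0.02 0 -0.02 0 0 0 1; -0.05 0 -0.02 0 0 0 1; -0.06 0 -0.02 0 0 0 1"}}

```text
clock: 5.05
position: [0.4376, 0.2241, 0.19]
ee_rot: [0.0, 0.993, 0.118, -0.002]
contact_force: [0.7, 0.1, -0.9]
width: 0.0575
gripper_force: 32.6
```

```bash
python3 - <<'E'
from rig import eyes,manip
from fit import *
st=manip.get_state(); print(st['position'],st['contact_force'],st['width'])
for n in("side","wrist"): 
    cv2.imwrite(f"pics/{n}3.png",eyes.get_image(n)[:,:,::-1])
si=eyes.camera_info("side"); p=proj(si,st['position'])[0].astype(int); print(p)
s=cv2.imread("pics/side3.png")[p[1]-60:p[1]+60,p[0]-80:p[0]+80]; w=cv2.imread("pics/wrist3.png")
cv2.imwrite("pics/c3.png",np.vstack([cv2.resize(s,(400,300),interpolation=cv2.INTER_CUBIC),cv2.resize(w,(400,250))]))
E
```

```text
[0.43763601 0.22409605 0.18996678] [ 0.73548457  0.1097945  -0.89533881] 0.05752837833964534
[267 216]
```

View pics/c3.png

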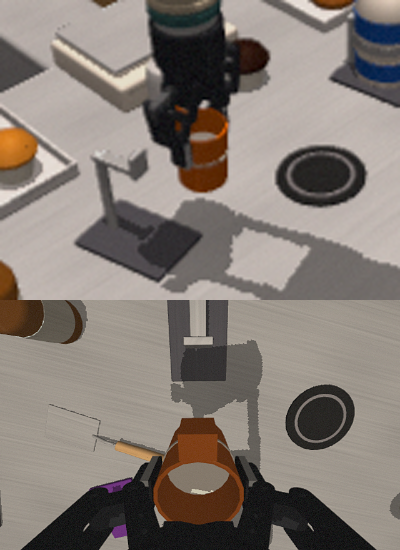

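The cup is clear of the hook and held. I'll measure its lean in the grip from the wrist view, ignoring finger pixels.

```bash
cat > lean.py <<'E'
from fit import *
from rig import eyes,manip
def lean(info,img,st,roi,yaw):
    x,y,w,h=roi; hsv=cv2.cvtColor(img,cv2.COLOR_BGR2HSV)[y:y+h,x:x+w]
    m=mask(img,roi)[y:y+h,x:x+w]; ok=(hsv[...,2]>55)|(m>0)
    def cost(p):
        return (np.abs(render(info,p[:3],yaw,0,p[3],roi).astype(float)-m)*ok).sum()/m.sum()+.2*p[3]**2
    best=None
    for t0 in (0,-.09):
        s=np.r_[st['position']+[0,0,-.035],t0]; sim=np.vstack([s]+[s+d for d in np.diag([.006,.006,.006,.06])])
        r=minimize(cost,s,method='Nelder-Mead',options=dict(initial_simplex=sim,xatol=1e-4,fatol=1e-5,maxiter=400))
        if best is None or r.fun<best.fun: best=r
    return best.fun,(best.x[:3]-st['position']).round(4),np.degrees(best.x[3])
E
python3 - <<'E'
from lean import *
st=manip.get_state(); wi=eyes.camera_info("wrist"); M=rot(st['ee_rot']); yaw=np.arctan2(M[1,0],M[0,0])
print(np.degrees(yaw),lean(wi,cv2.imread("pics/wrist3.png"),st,(225,180,180,175),yaw))
# w2 (free cup), camera shifted with the tool
st2=dict(st); st2['position']=np.array([.49555,.23354,.1088]); wi2=dict(wi); wi2['eye']=wi['eye']+st2['position']-st['position']
f=lean(wi2,cv2.imread("pics/w2.png"),st2,(225,170,180,175),yaw); print(f)
si=eyes.camera_info("side"); s=cv2.imread("pics/side3.png")
print(lean(si,s,st,(250,195,50,50),yaw))
E
```

```text
13.590827323774281 (np.float64(0.01939658610977246), array([ 0.001 ,  0.    , -0.0362]), np.float64(-2.6131545142286714))
(np.float64(0.030560185623019796), array([ 0.0055,  0.0055, -0.034 ]), np.float64(-3.302908507237113))
(np.float64(0.2427275685730466), array([ 0.0051, -0.002 , -0.0365]), np.float64(-3.626240276835309))
```

Request:
{"method": "servo_tool", "body": {"series": "-0.001 0.012 0.005 0 0 0 1; -0.003 0.04 0.015 0 0 0 1; -0.005 0.075 0.028 0 0 0 1; -0.007 0.11 0.04 0 0 0 1; -0.009 0.145 0.05 0 0 0 1"}}

```text
clock: 5.65
position: [0.4675, 0.0797, 0.1392]
ee_rot: [0.0, 0.993, 0.118, 0.0]
contact_force: [-0.1, 0.7, -1.1]
width: 0.0579
gripper_force: 32.6
```

Request:
{"method": "servo_tool", "body": {"series": "-0.002 0.03 0.01 0 -1 0 1; -0.003 0.053 0.02 0 -2 0 1; -0.0045 0.066 0.03 0 -3 0 1; -0.0045 0.07 0.035 0 -3 0 1; -0.0045 0.07 0.035 0 -3 0 1"}}

```text
clock: 6.15
position: [0.4779, 0.0125, 0.1041]
ee_rot: [0.003, 0.993, 0.118, -0.027]
contact_force: [0.1, -0.2, -1.0]
width: 0.0577
gripper_force: 32.6
```

```bash
python3 - <<'E'
from lean import *
st=manip.get_state(); print(st['position'],st['ee_rot'].round(4),st['contact_force'],st['width'])
wi=eyes.camera_info("wrist"); w=eyes.get_image("wrist")[:,:,::-1].copy(); M=rot(st['ee_rot']); yaw=np.arctan2(M[1,0],M[0,0])
cv2.imwrite("pics/wrist4.png",w)
print(lean(wi,w,st,(225,170,180,185),yaw))
t=cv2.imread("pics/top0.png"); m=cv2.inRange(cv2.cvtColor(t,cv2.COLOR_BGR2GRAY),0,60)[175:218,290:333]
ys,xs=np.nonzero(m); h=cv2.minEnclosingCircle(np.c_[xs,ys].astype(np.float32)); print(h)
print(onz(eyes.camera_info("top"),h[0][0]+290,h[0][1]+175,.004))
w1=cv2.imread("pics/w1raw.png"); m=cv2.inRange(cv2.cvtColor(w1,cv2.COLOR_BGR2GRAY),0,70)[155:245,410:510]
m=cv2.morphologyEx(m,cv2.MORPH_OPEN,np.ones((3,3))); c=max(cv2.findContours(m,0,1)[0],key=cv2.contourArea); e=cv2.fitEllipse(c); print(e)
wi1=dict(wi); wi1['eye']=np.array([.56061,.25323,.45249]); wi1['orientation']=np.array([ 0.11838174,  0.77653716, -0.61166713, -0.09401659])
print(onz(wi1,e[0][0]+410,e[0][1]+155,.004))
E
```

```text
[0.4779213  0.01251063 0.10407208] [ 0.0027  0.9927  0.1176 -0.027 ] [ 0.13082851 -0.18991494 -0.97719703] 0.05774334700897676
(np.float64(0.018342966986291245), array([-0.0001, -0.0002, -0.0357]), np.float64(0.33160469312510454))
((21.27080535888672, 20.513643264770508), 17.15134620666504)
[0.47552928 0.0131281  0.004     ]
((47.832984924316406, 45.151214599609375), (70.59420776367188, 81.06153869628906), 56.746055603027344)
[0.47801497 0.01350581 0.004     ]
```

View pics/wrist4.png

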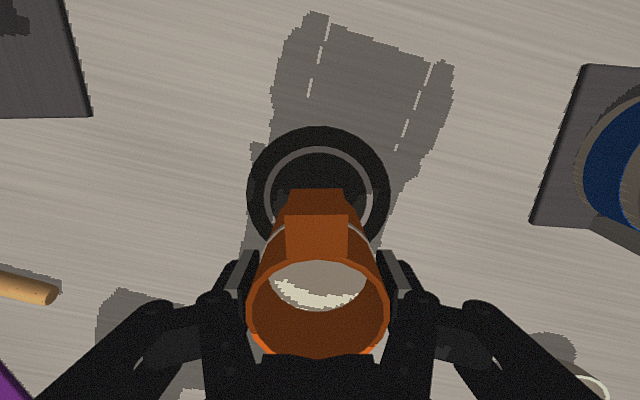

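The cup is upright in the grip (0.3° lean) and over the mat. I'll lower it gently.

Request:
{"method": "servo_tool", "body": {"series": "0.0005 0 0.01 0 0 0 1; 0.0015 0 0.026 0 0 0 1; 0.0022 0 0.042 0 0 0 1; 0.0028 0 0.053 0 0 0 1; 0.003 0 0.058 0 0 0 1"}}

```text
clock: 6.7
position: [0.4773, 0.0134, 0.0462]
ee_rot: [0.003, 0.993, 0.119, -0.027]
contact_force: [-0.8, -0.4, -1.3]
width: 0.0579
gripper_force: 32.6
```

Request:
{"method": "servo_tool", "body": {"series": "0 0 0.001 0 0 0 1; 0 0 0.002 0 0 0 1; 0 0 0.003 0 0 0 1; 0 0 0.004 0 0 0 1; 0 0 0.004 0 0 0 1"}}

```text
clock: 7.2
position: [0.478, 0.0126, 0.0433]
ee_rot: [0.003, 0.993, 0.118, -0.026]
contact_force: [-0.8, 0.1, -1.3]
width: 0.0578
gripper_force: 32.6
```

Request:
{"method": "servo_tool", "body": {"series": "0 0 0.0007 0 0 0 1; 0 0 0.0014 0 0 0 1; 0 0 0.002 0 0 0 1; 0 0 0.0027 0 0 0 1; 0 0 0.0027 0 0 0 1"}}

```text
clock: 7.7
position: [0.4776, 0.0126, 0.0403]
ee_rot: [0.003, 0.993, 0.118, -0.026]
contact_force: [-0.3, -0.4, -1.2]
width: 0.0576
gripper_force: 32.6
```

Request:
{"method": "servo_tool", "body": {"series": "0 0 0.0006 0 0 0 1; 0 0 0.0012 0 0 0 1; 0 0 0.0012 0 0 0 1"}}

```text
clock: 8.0
position: [0.4776, 0.0126, 0.0391]
ee_rot: [0.003, 0.993, 0.118, -0.026]
contact_force: [-0.3, 0.5, -0.0]
width: 0.0578
gripper_force: 32.6
```

Request:
{"method": "servo_tool", "body": {"series": "0 0 0.0005 0 0 0 1; 0 0 0.001 0 0 0 1; 0 0 0.001 0 0 0 1"}}

```text
clock: 8.3
position: [0.4783, 0.0127, 0.0387]
ee_rot: [0.003, 0.993, 0.118, -0.025]
contact_force: [0.4, 1.2, 4.3]
width: 0.0578
gripper_force: 32.9
```

Request:
{"method": "servo_tool", "body": {"series": "0 0 0 0 0 0 0.25; 0 0 0 0 0 0 0.2; 0 0 0 0 0 0 0.1; 0 0 0 0 0 0 0; 0 0 0 0 0 0 0"}}

```text
clock: 8.8
position: [0.4775, 0.0125, 0.0381]
ee_rot: [0.003, 0.993, 0.118, -0.026]
contact_force: [0.4, -0.3, 0.4]
width: 0.0853
gripper_force: 0.0
```

```bash
python3 - <<'E'
from lean import *
st=manip.get_state(); print(st['position'],st['contact_force'],st['width'])
wi=eyes.camera_info("wrist"); w=eyes.get_image("wrist")[:,:,::-1].copy(); M=rot(st['ee_rot']); yaw=np.arctan2(M[1,0],M[0,0])
cv2.imwrite("pics/wrist5.png",w)
print(lean(wi,w,st,(225,170,180,185),yaw))
E
```

```text
[0.47750483 0.01254574 0.03809129] [ 0.44484031 -0.34909679  0.38986366] 0.08528149662040156
(np.float64(0.02041649043641223), array([ 0.001 ,  0.    , -0.0358]), np.float64(0.028714886389672546))
```

The cup stands free and upright at about (0.4785, 0.0125). I'll retreat straight up, level the tool and go above the cap.

Request:
{"method": "servo_tool", "body": {"series": "-0.0005 0 -0.01 0 0 0 0; -0.0015 0 -0.035 0 0 0 0; -0.004 0 -0.075 0 0 0 0; -0.0065 0 -0.125 0 1.5 0 0; -0.009 0 -0.17 0 3 0 0"}}

```text
clock: 9.35
position: [0.4777, 0.0126, 0.2111]
ee_rot: [0.0, 0.993, 0.118, 0.001]
contact_force: [1.0, -0.9, 0.7]
width: 0.0854
gripper_force: 0.0
```

Request:
{"method": "servo_tool", "body": {"series": "0 0 -0.04 0 0 0 0; 0.004 0.03 -0.07 0 0 0 0; 0.008 0.07 -0.09 0 0 0 0; 0.013 0.115 -0.095 0 0 0 0; 0.018 0.16 -0.095 0 0 0 0"}}

```text
clock: 9.85
position: [0.5333, -0.1402, 0.3063]
ee_rot: [0.001, 0.993, 0.119, 0.002]
contact_force: [1.2, 0.3, 0.7]
width: 0.0852
gripper_force: 0.0
```

Request:
{"method": "servo_tool", "body": {"series": "0.005 0.04 0 0 0 0 0; 0.009 0.075 0 0 0 0 0; 0.01 0.084 0 0 0 0 0; 0.01 0.084 0 0 0 0 0"}}

```text
clock: 10.25
position: [0.5619, -0.2191, 0.3033]
ee_rot: [-0.0, 0.993, 0.117, -0.0]
contact_force: [-0.2, 0.8, 0.1]
width: 0.0855
gripper_force: 0.0
```

```bash
cat > cap.py <<'E'
from lean import *
cyl=np.r_[circ(.0275,0),circ(.0275,.03)]
def fitcap(info,img,z,x0,ignore=False):
    hsv=cv2.cvtColor(img,cv2.COLOR_BGR2HSV); m=cv2.inRange(hsv,(0,140,40),(5,255,255))|cv2.inRange(hsv,(172,140,40),(180,255,255))
    c=proj(info,[*x0,z])[0].astype(int); roi=(c[0]-80,max(c[1]-80,0),160,min(160,399-max(c[1]-80,0))); x,y,w,h=roi
    o=m[y:y+h,x:x+w].copy(); ct=max(cv2.findContours(cv2.morphologyEx(o,cv2.MORPH_CLOSE,np.ones((5,5))),0,1)[0],key=cv2.contourArea); o[:]=0; cv2.drawContours(o,[ct],-1,255,-1)
    ok=(hsv[y:y+h,x:x+w,2]>55)|(o>0) if ignore else 1
    def cost(p): return (np.abs(render(info,np.array([p[0],p[1],p[2] if len(p)>2 else z]),0,0,0,roi,(cyl,)).astype(float)-o)*ok).sum()/o.sum()
    s=np.r_[x0,z]; r=minimize(cost,s,method='Nelder-Mead',options=dict(initial_simplex=np.vstack([s]+[s+d for d in np.diag([.006,.006,.006])]),xatol=1e-4,fatol=1e-5))
    r2=minimize(cost,s[:2],method='Nelder-Mead',options=dict(initial_simplex=np.vstack([s[:2],s[:2]+[.006,0],s[:2]+[0,.006]]),xatol=1e-4,fatol=1e-5))
    return r.x.round(4),r.fun,r2.x.round(4),r2.fun
E
python3 - <<'E'
from cap import *
st=manip.get_state(); wi=eyes.camera_info("wrist"); w=eyes.get_image("wrist")[:,:,::-1].copy(); cv2.imwrite("pics/wrist6.png",w)
print(st['position'],st['ee_rot'].round(4),st['qpos'].round(3)); f=fitcap(wi,w,.168,[.566,-.2175]); print(f)
print(delta(st,[*f[2],.164],np.radians(13.6)))
E
```

```text
[ 0.56194997 -0.21914718  0.30330038] [-2.000e-04  9.931e-01  1.172e-01 -3.000e-04] [-0.487  0.29   1.309  0.     1.543  0.849]
(array([ 0.5668, -0.2202,  0.1599]), np.float64(0.023748783724015923), array([ 0.5687, -0.2198]), np.float64(0.0643219814241486))
(array([0.0065, 0.0023, 0.1393]), array([-0.03,  0.03, -0.14]))
```

View pics/wrist6.png

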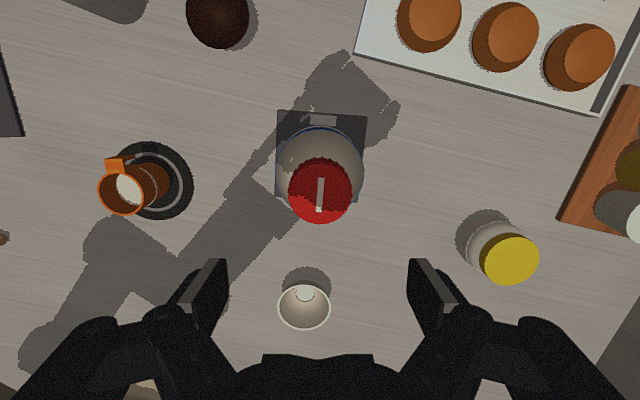

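The cup stands on the mat at (120,190). The cap's top is near (320,190), directly ahead of the gripper. I'll descend near it and refine.

Request:
{"method": "servo_tool", "body": {"series": "0.0045 0.001 0.015 0 0 0 0; 0.0045 0.001 0.04 0 0 0 0; 0.0045 0.001 0.065 0 0 0 0; 0.0045 0.001 0.082 0 0 0 0; 0.0045 0.001 0.082 0 0 0 0"}}

```text
clock: 10.8
position: [0.5645, -0.2151, 0.2195]
ee_rot: [-0.002, 0.993, 0.119, -0.002]
contact_force: [0.1, -0.6, 0.1]
width: 0.0855
gripper_force: 0.0
```

```bash
python3 - <<'E'
from cap import *
st=manip.get_state(); wi=eyes.camera_info("wrist"); w=eyes.get_image("wrist")[:,:,::-1].copy(); cv2.imwrite("pics/wrist7.png",w)
print(st['position'],st['contact_force']); f=fitcap(wi,w,.168,[.566,-.2195],True); print(f)
for z in (.168,.16):print(proj(wi,[.5665,-.2195,.198]))
ti=eyes.camera_info("top");t=eyes.get_image("side")[:,:,::-1].copy(); si=eyes.camera_info("side")
print(fitcap(ti,cv2.imread("pics/top0.png"),.168,[.566,-.2195]),fitcap(si,cv2.imread("pics/side0.png"),.168,[.566,-.2195]))
hsv=cv2.cvtColor(w,cv2.COLOR_BGR2HSV); m=cv2.inRange(hsv,(0,140,40),(5,255,255))|cv2.inRange(hsv,(172,140,40),(180,255,255)); 
r=m[:,200:430]; ys,xs=np.nonzero(r); print("red cols",np.percentile(xs,[.3,99.7])+200,"rows",ys.min(),ys.max())
print(delta(st,[.5665,-.2195,.164],np.radians(13.6)))
E
```

```text
[ 0.56451024 -0.2151447   0.21946873] [ 0.05842574 -0.63911885  0.07112839]
(array([ 0.5666, -0.2202,  0.1622]), np.float64(0.023469968325138632), array([ 0.5687, -0.2197]), np.float64(0.06364184478468737))
[[325.02318844 242.91165374]]
[[325.02318844 242.91165374]]
(array([ 0.5873, -0.2321,  0.1025]), np.float64(0.0662690250925545), array([ 0.5693, -0.2181]), np.float64(0.1445221445221445)) (array([ 0.5694, -0.221 ,  0.1677]), np.float64(0.120859197950537), array([ 0.5685, -0.22  ]), np.float64(0.12282983545176865))
red cols [281. 371.] rows 0 279
(array([0.0011, 0.0049, 0.0554]), array([-0.25,  0.24,  0.07]))
```

Request:
{"method": "servo_tool", "body": {"series": "0.0015 0.005 0 0 0 0 0; 0.0015 0.005 0.01 0 0 0 0; 0.0015 0.005 0.025 0 0 0 0; 0.0015 0.005 0.042 0 0 0 0; 0.0015 0.005 0.0545 0 0 0 0"}}

```text
clock: 11.4
position: [0.569, -0.2225, 0.166]
ee_rot: [-0.0, 0.993, 0.118, -0.0]
contact_force: [0.4, 0.3, -0.1]
width: 0.0855
gripper_force: 0.0
```

Request:
{"method": "servo_tool", "body": {"series": "0 0 0 0 0 0 0; 0 0 0 0 0 0 1; 0 0 0 0 0 0 1; 0 0 0 0 0 0 1; 0 0 0 0 0 0 1", "squeeze": 60}}

```text
clock: 11.9
position: [0.5693, -0.2205, 0.1684]
ee_rot: [-0.002, 0.993, 0.118, 0.001]
contact_force: [-1.0, 4.5, 3.5]
width: 0.0529
gripper_force: 61.9
```

Request:
{"method": "servo_tool", "body": {"series": "0 -0.0015 0.001 0 0 0 1; 0 -0.0015 0.002 0 0 0 1; 0 -0.0015 0.004 0 0 0 1; 0 -0.0015 0.006 0 0 0 1; 0 -0.0015 0.006 0 0 0 1"}}

```text
clock: 12.4
position: [0.5694, -0.2205, 0.1639]
ee_rot: [0.0, 0.993, 0.118, 0.001]
contact_force: [-1.9, 3.4, 9.7]
width: 0.053
gripper_force: 62.4
```

Request:
{"method": "servo_tool", "body": {"series": "0 0 0 0 0 0 1; 0 0 0 0 0 0 1"}}

```text
clock: 12.6
position: [0.5694, -0.2206, 0.164]
ee_rot: [0.0, 0.993, 0.118, 0.001]
contact_force: [-2.5, 3.7, 10.0]
width: 0.0531
gripper_force: 62.4
```

Request:
{"method": "servo_tool", "body": {"series": "-0.0005 -0.0015 0.001 0 0 0 1; -0.0005 -0.0015 0.002 0 0 -2 1; -0.0005 -0.0015 0.002 0 0 -7 1; -0.0005 -0.0015 0.002 0 0 -13 1; -0.0005 -0.0015 0.002 0 0 -19 1"}}

```text
clock: 13.1
position: [0.5696, -0.22, 0.1624]
ee_rot: [0.002, 0.959, 0.282, 0.002]
contact_force: [-1.2, 1.0, 9.6]
width: 0.0529
gripper_force: 62.4
```

```bash
python3 - <<'E'
from cap import *
st=manip.get_state(); wi=eyes.camera_info("wrist"); w=eyes.get_image("wrist")[:,:,::-1].copy(); cv2.imwrite("pics/wrist8.png",w)
M=rot(st['ee_rot']); print(st['position'],st['contact_force'],st['moment'],st['qpos'].round(3),np.degrees(np.arctan2(M[1,0],M[0,0])))
m=cv2.inRange(w[170:400,230:400],(150,150,150),(255,255,255)); c=[cv2.minAreaRect(k) for k in cv2.findContours(m,0,1)[0] if cv2.contourArea(k)>30]; print(c)
E
```

```text
[ 0.56957165 -0.22001769  0.16241619] [-1.21290826  0.9932198   9.6175544 ] [ 0.36727068  0.21862096 -0.0609415 ] [-4.830e-01  3.700e-01  1.540e+00  1.000e-03  1.226e+00  5.150e-01] 32.80480910811679
[((92.47571563720703, 184.8743438720703), (44.9271125793457, 6.719630241394043), 1.5911403894424438), ((142.2606201171875, 168.14492797851562), (30.983877182006836, 40.31128692626953), 46.005088806152344), ((47.50384521484375, 165.28077697753906), (59.0260124206543, 15.611634254455566), 37.87498474121094), ((162.40000915527344, 82.30000305175781), (17.88854217529297, 7.602630138397217), 63.43495178222656), ((162.5, 34.0), (16.0, 13.0), 90.0), ((11.5, 7.5), (15.0, 23.0), 90.0)]
```

View pics/wrist8.png

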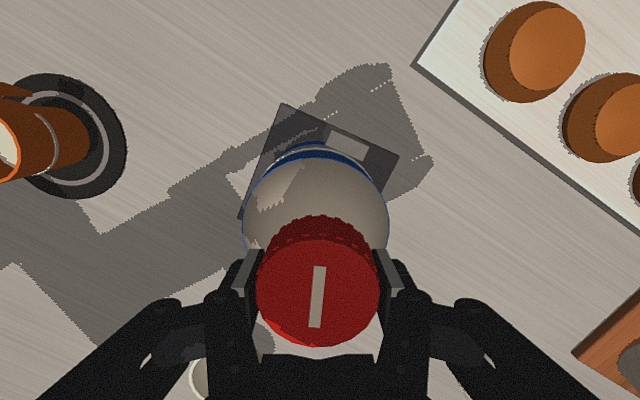

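The bar stays aligned with the gripper, running (320,266)–(313,327) while the base has rotated about 19°. The cap is turning with the grip, so I continue.

Request:
{"method": "servo_tool", "body": {"series": "0 0 0 0 0 -6 1; 0 0 0 0 0 -12 1; 0 0 0 0 0 -18 1; 0 0 0 0 0 -24 1; 0 0 0 0 0 -30 1"}}

```text
clock: 13.65
position: [0.5689, -0.2193, 0.1622]
ee_rot: [0.001, 0.854, 0.521, 0.001]
contact_force: [-2.9, 3.5, 10.0]
width: 0.0529
gripper_force: 62.4
```

Request:
{"method": "servo_tool", "body": {"series": "0 0 0 0 0 -6 1; 0 0 0 0 0 -12 1; 0 0 0 0 0 -18 1; 0 0 0 0 0 -23 1; 0 0 0 0 0 -23 1"}}

```text
clock: 14.15
position: [0.5686, -0.2191, 0.1621]
ee_rot: [0.001, 0.733, 0.68, 0.001]
contact_force: [-3.0, 3.2, 10.7]
width: 0.0527
gripper_force: 62.4
```

```bash
python3 - <<'E'
from cap import *
st=manip.get_state(); wi=eyes.camera_info("wrist"); w=eyes.get_image("wrist")[:,:,::-1].copy(); cv2.imwrite("pics/wrist9.png",w)
M=rot(st['ee_rot']); print(st['position'],st['contact_force'],st['moment'],st['qpos'].round(3),np.degrees(np.arctan2(M[1,0],M[0,0])))
for n in (8,9):
    w=cv2.imread(f"pics/wrist{n}.png")[245:345,265:375]
    m=((w.min(2)>95)*255).astype(np.uint8); k=max(cv2.findContours(m,0,1)[0],key=lambda k:cv2.contourArea(k) if abs(cv2.minAreaRect(k)[0][0]-52)<15 else 0); r=cv2.minAreaRect(k); b=cv2.fitLine(k,2,0,.01,.01).ravel(); print(r,np.degrees(np.arctan2(b[0],b[1])))
E
```

```text
[ 0.56855557 -0.21905783  0.16206821] [-3.02864676  3.24951635 10.70609033] [0.57432391 0.52731992 0.01550719] [-4.830e-01  3.700e-01  1.541e+00  1.000e-03  1.228e+00 -4.070e-01] 85.65342821168954
((51.891014099121094, 51.39438247680664), (11.519306182861328, 60.91484069824219), 5.44033145904541) 174.50958
((51.75742721557617, 51.425743103027344), (11.542430877685547, 60.79677200317383), 5.710592269897461) 174.33344
```

The cap has turned with the grip by about 70° (1.2 rad). I'll lift a little and check.

Request:
{"method": "servo_tool", "body": {"series": "0.0005 -0.0005 -0.003 0 0 0 1; 0.0005 -0.0005 -0.007 0 0 0 1; 0.0005 -0.0005 -0.011 0 0 0 1; 0.0005 -0.0005 -0.016 0 0 0 1; 0.0005 -0.0005 -0.018 0 0 0 1"}}

```text
clock: 14.7
position: [0.5678, -0.2195, 0.1775]
ee_rot: [0.001, 0.734, 0.679, 0.0]
contact_force: [0.2, 0.6, 0.3]
width: 0.0527
gripper_force: 62.8
```

Request:
{"method": "servo_tool", "body": {"series": "0 0 -0.008 0 0 0 1; 0 0 -0.024 0 0 0 1; 0 0 -0.044 0 0 0 1; 0 0 -0.066 0 0 0 1; 0 0 -0.086 0 0 0 1"}}

```text
clock: 15.2
position: [0.5676, -0.2193, 0.2641]
ee_rot: [0.0, 0.734, 0.679, -0.0]
contact_force: [-0.6, 1.1, -0.7]
width: 0.0532
gripper_force: 62.9
```

Request:
{"method": "servo_tool", "body": {"series": "0 0 -0.01 0 0 0 1; 0 0 -0.015 0 0 0 1; 0 0 -0.015 0 0 0 1; 0 0 -0.015 0 0 0 1; 0 0 -0.015 0 0 0 1"}}

```text
clock: 15.7
position: [0.5671, -0.2189, 0.2768]
ee_rot: [-0.001, 0.734, 0.679, -0.0]
contact_force: [-0.4, -0.1, -0.8]
width: 0.0531
gripper_force: 62.9
```

```bash
python3 - <<'E'
from cap import *
st=manip.get_state(); print(st['position'],st['contact_force'],abs(st['qd']).max(),st['width'],st['clock'])
s=eyes.get_image("side")[:,:,::-1]; t=eyes.get_image("wrist")[:,:,::-1]
a=cv2.resize(s[90:290,180:440],(650,500),interpolation=cv2.INTER_CUBIC); cv2.imwrite("pics/fin.png",a)
E
```

```text
[ 0.56710404 -0.21889573  0.27675092] [-0.41219331 -0.13814207 -0.80711559] 0.0043778493824118804 0.053103686783157855 15.7
```

View pics/fin.png

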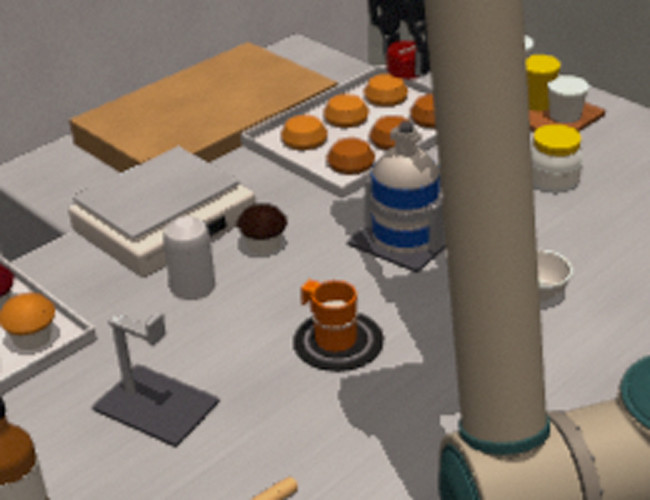

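The cup stands on the mat at (335,325). The red cap at (403,58) is held well above the open bottle neck at (405,135). I'll hand it in.

```bash
python3 -c "
from rig import manip
print(manip.sign_off())"
```

```text
the job is handed in; nothing more can be done
None
```

The job is handed in at about 16 s of the 53 s allowed: the orange cup stands upright and released on the black mat, the red cap is free and held upright and still about 8 cm above the bottle, and the last picture shows nothing else disturbed.

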